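# Shut and lock one valve of a drying-air bank

### The arm

A 6-joint arm with a two-finger parallel gripper is mounted at the origin on a cart in front of the work surface, level with it; the furniture and walls round the work are solid. World frame = base frame: x ahead of the robot, y to its left, z up, the work surface at z = 0. Lengths are in m, angles in rad, forces in N, time in s.
With the tool pointing down it reaches from about 0.425 to 1.125 m from the base axis. Payload 14.9 kg.
Tool frame: the origin (TCP) lies at the very end of the fingers, on their centre line; the grasp point (between the pads) lies 19 mm behind it; z points along the fingers, y is the line along which they close (so a half turn about z gives the same grasp; the last joint's range is limited). The gripper opens to 91 mm and grips with 3 to 60 N. Pads are 32 mm wide; open, the fingers measure 118 mm over their backs; the gripper's body (76 mm by 178 mm) begins 60 mm behind the grasp point.
Start: joints at [1.281, 0.379, 1.734, -0, 1.028, -0.033], TCP at [0.178, 0.677, 0.214] pointing down, gripper open.
Joint ranges: [-2.77, 2.77], [-0.74, 2.19], [0, 2.66], [-1.06, 4.2], [0.31, 2.87], [-3.08, 3.08]. Speed limits (rad/s): [1.89, 1.89, 2.39, 3.14, 3.14, 3.14].

### API

Orientations are given as a rotation vector (axis times angle).
In Python, from plant import r gives the robot as it stands.
- The arm moves only by the shell command python3 -m inch 'ROWS' [FORCE]. ROWS is JSON, a list of rows, each a list of 7 numbers: the shift along the tool's x, y, z in cm, then the turn, a rotation vector about the tool's x, y, z in degrees, then the closure, from 0 (fully open) to 1 (shut). A call has 1 to 5 rows; each row shifts and turns the commanded pose from where the row before left it, along the tool's axes as they then stand; what a row does not reach is not made up. A row lasts 1/12 s, in which the tool goes at most 41.7 mm and 7.16 degrees, less where a joint would pass 70% of its speed; a pose out of reach is approached as far as the arm can. A call is refused whole if a number of a shift passes 4.17 or a number of a turn 7.16, either way. A call with a gripper value outside its range is refused whole. The fingers move at their own pace and stop on an object; FORCE is the grip in N (left out, the last holds). Time passes only in rows, so rows that do not move let the fingers close. It gives the time, the measured TCP pose, the force, the opening and the grip force at its end, in the units of the state.
- r.get_state(): the state, without advancing time (a new reading comes with each control period).
- r.read_camera(name): name is "scene" or "top" or "wrist"; returns the picture (384x512x3 uint8, red, green, blue); there is no depth.
- r.calibration(name): a dict with "intrinsics" (3x3 intrinsics, pixels), "eye" and "orientation" of the camera in the world. Camera axes: x right, y down, z forward; pixel columns grow to the right and rows downward; lengths in m; the calibration is good to about 2 mm. The wrist camera is an equidistant fisheye: a pixel r from the principal point sees the ray r / f radians off the axis. A picture is of the moment at which its call begins: read the wrist's pose just before it. calibration takes no time and is no camera call; for the wrist camera it gives the pose at the moment of the call.
- r.close_job(): hands the job in; it is judged then, once.
Trained networks look in the newest picture that a camera, given by its name, has taken for a name from the list of things; names that differ only in an ending like _2 or _b are one class to them, and where a whole thing is asked for, a point or a joint stands for the part that bears it (a point fixed in the world has none). Each returns a list of dicts, best first, with "confidence" (0 to 1); they miss things now and then, are a little off and sometimes report something else, mostly with a low value. They report only what shows in the picture. A call takes as long as a camera call.
- r.look_for(name, camera): "centre" ([column, row] in pixels, amid what is visible of it).
- r.masks_of(name, camera): "region" (384x512 bool, what is visible of it) and "centre" ([column, row] in pixels, amid what is visible of it).
- r.tip_of(name, camera): "centre" ([column, row] in pixels: a listed point, or the origin of a listed thing).
The state is a dict: "time_s": time; "q": joint angles; "dq": joint speeds; "joint_efforts": joint torques, N m; "tool_pos": TCP position; "tool_rot": TCP orientation; "ft_force": force on the tool from outside, world axes, zero at the start; "ft_torque": the same for the moment, N m; "gripper_width": finger opening in m; "grasp_force": force on a finger pad.
Only numpy, scipy, OpenCV 4.12 (cv2) and the standard library are available. Lean on these libraries where they do the work, as an engineer would, in place of code of your own. Each camera call takes 0.05 s, during which the arm holds its last target. There are 200 camera calls.

### The job

The yellow line of the drying-air bank is not needed, so shut its valve (yellow cap) and leave it locked: pull its knob up to unlock it, turn it clockwise until it is finger-tight on its seat (about a quarter of a newton-metre above its easy drag, never forced), and push the knob back down so that it is locked there. The four other knobs are unlocked and set, so do not brush them, and leave everything else as it stands.

Things in the scene. Friction and masses are not known exactly. Their poses are not given: they have to be found in the camera images.
- air_bank: aluminium manifold block, 310 (its own y) x 44 (x) x 46 mm high, on black feet, fixed to the worktop, small round gauge at its +y end; origin under its centre on the worktop; five valves stand in one row along its y axis, 60 mm apart (at y = -120, -60, 0, 60, 120 mm), in an order that changes; outlets face its -x
- valve_yellow: steel bonnet of the valve with the yellow cap; origin on its axis on the block's top, 46 mm above the worktop
- yellow_grip (a point): point on the axis of the yellow-capped black knob, mid-height of its grip; moves and turns with it. Grip: fluted cylinder of 28 mm diameter, from 12 mm below to 10 mm above this point; below it, down to 24 mm, a skirt of 41 mm diameter. Locked, the point is 40 mm above the block's top
- yellow_knob (a joint): lift of the yellow-capped knob in m: 0 pressed down and locked, 0.007 pulled up to its stop (an orange band shows). Free to turn above about 0.005. It stays where it is left and slides with about 4 N of drag
- yellow_spindle (a joint): angle of the yellow-capped knob in rad, growing clockwise from above (closing); starts locked at -0.63. Turns with 0.05 N m of drag until the soft needle meets its seat, at an unknown angle from -0.5 to 0.5 (wear) that only the torque shows; then the torque climbs by about 0.95 N m per rad. Let go unlocked, it springs back off the seat; locked and let go, it slips back by about 0.04 rad only
- valve_seat: seat inside the yellow valve, not visible; origin on the valve's axis at the block's top. The needle bears on it 10 mm off the axis: 0.1 N m of closing torque above the drag is 10 N on the seat. Shut is 0.12 to 0.42 N m (12 to 42 N); more than 0.6 N m (60 N) crushes it
- lock_teeth: ring of fixed round-topped teeth in the yellow valve, not visible, 12 degrees (0.21 rad) apart, 17 mm off the axis; origin on the axis at the block's top. To lock, the lugs under the knob must drop between them: if they meet the tops (lift stays near 0.005), press lightly (about 10 N) and turn a few degrees either way until it drops. Over 60 N on them (forced turning or ramming) breaks them
- valve_white: valve with the white cap: a knob like the yellow one but raised by 7 mm (top of the knob 57 mm above the block); origin on its axis on the block's top
- valve_blue: valve with the blue cap, otherwise as the white one
- valve_green: valve with the green cap, otherwise as the white one
- valve_red: valve with the red cap, otherwise as the white one
- white_knob (a joint): angle of the white-capped knob in rad, 0 at the start; turns at a touch (0.02 N m)
- blue_knob (a joint): angle of the blue-capped knob in rad, 0 at the start; turns at a touch
- green_knob (a joint): angle of the green-capped knob in rad, 0 at the start; turns at a touch
- red_knob (a joint): angle of the red-capped knob in rad, 0 at the start; turns at a touch
- kidney_dish: loose steel kidney dish, 91 x 190 x 32 mm, behind the bank; origin under its centre
- vial2: loose dark bottle with a red cap, 36 x 42 mm, 106 mm high, behind the bank; origin under its centre

How it is judged:
By the outcome, as a careful person would: the job done as asked, in the order asked, and still so for the second after the job is handed in, with the robot touching nothing.
It also fails if it takes over 58 s, if anything falls off the work surface, if the arm or the gripper's body presses on something with over 40 N, if the wrist force passes 120 N, or if a joint passes its speed limit or range.

## Working session

There is one attempt and no reset: what is moved stays moved. The work goes in short steps, Python scripts to look and compute and a shell command to move; the robot and the scene stay as the last step left them, time stands still between calls to the robot, and variables do not carry over. Pictures are saved under pics/ and viewed, at most 10 in all, crops included, and the job is handed in when it is done.

```bash
ls; mkdir -p pics; cat > h.py <<'E'
import numpy as np,cv2
from plant import r
from scipy.spatial.transform import Rotation as R
def Rm(o):
    o=np.array(o,float)
    if o.shape==(3,3): return o
    return R.from_rotvec(o).as_matrix() if o.size==3 else R.from_quat(o).as_matrix()
def ray(cal,px,fish=False):
    K=np.array(cal['intrinsics']);u=(np.array(px)-K[:2,2])/[K[0,0],K[1,1]]
    if fish:
        t=np.hypot(*u);d=np.array([*(u/t*np.sin(t)),np.cos(t)]) if t>0 else np.array([0,0,1.])
    else: d=np.array([*u,1.])
    return np.array(cal['eye']),Rm(cal['orientation'])@d
def atz(cal,px,z,fish=False):
    e,d=ray(cal,px,fish);return e+d*(z-e[2])/d[2]
E
python3 - <<'E'
from h import *
s=r.get_state();print({k:np.round(v,3) for k,v in s.items()})
ims=[]
for c in ("scene","top","wrist"):
    im=r.read_camera(c);cal=r.calibration(c);ims.append(im)
    if c=="scene":print(cal)
    cv2.imwrite(f'pics/{c}0.png',im[...,::-1])
    for n,z in (("yellow_grip",.086),("valve_yellow",.046),("valve_white",.046),("valve_red",.046),("valve_blue",.046),("valve_green",.046),("air_bank",0)):
        for d in r.tip_of(n,c)[:2]:
            print(c,n,np.round(d['centre'],1),round(d['confidence'],2),np.round(atz(cal,d['centre'],z,c=='wrist'),4))
E
```

```text
pics
{'time_s': np.float64(0.0), 'q': array([ 1.281,  0.379,  1.735,  0.   ,  1.028, -0.033]), 'dq': array([-0.001, -0.   , -0.   , -0.001,  0.   , -0.001]), 'joint_efforts': array([ 3.0000e-03, -7.6374e+01, -4.3437e+01,  6.5000e-02,  4.2000e-02,
       -0.0000e+00]), 'tool_pos': array([0.178, 0.677, 0.213]), 'tool_rot': array([-4.020e-01, -3.116e+00,  2.000e-03]), 'ft_force': array([ 0.533,  0.43 , -0.081]), 'ft_torque': array([ 0.056,  0.029, -0.033]), 'grasp_force': np.float64(0.0), 'gripper_width': np.float64(0.091)}
{'intrinsics': array([[374.9421571 ,   0.        , 258.96763972],
       [  0.        , 374.9421571 , 187.80895368],
       [  0.        ,   0.        ,   1.        ]]), 'eye': array([0.26092318, 0.47382343, 0.69218205]), 'orientation': array([-0.83189232,  2.57313909, -1.07175401])}
scene yellow_grip [306.6 192.9] 0.83 [ 0.5182 -0.0723  0.086 ]
scene valve_yellow [308.7 211. ] 0.74 [ 0.5014 -0.0608  0.046 ]
scene valve_white [290.2 241.8] 0.61 [0.4888 0.0386 0.046 ]
scene valve_white [296.1 238.3] 0.56 [0.4835 0.0232 0.046 ]
scene valve_red [314.6 188.7] 0.78 [ 0.5266 -0.1322  0.046 ]
scene valve_blue [298.3 226.4] 0.9 [ 0.4969 -0.0077  0.046 ]
scene valve_green [282.5 265.9] 0.72 [0.4691 0.0988 0.046 ]
scene valve_green [294.4 235. ] 0.48 [0.4912 0.0178 0.046 ]
scene air_bank [297.2 236.6] 0.58 [ 0.4999 -0.0145  0.    ]
top yellow_grip [267.8 238.8] 0.58 [ 0.5155 -0.0704  0.086 ]
top yellow_grip [188.6 159.5] 0.52 [0.688  0.0985 0.086 ]
top valve_yellow [268.4 240.6] 0.84 [ 0.5129 -0.0727  0.046 ]
top valve_white [216.1 252.1] 0.86 [0.4889 0.0422 0.046 ]
top valve_white [188.5 262.6] 0.73 [0.4668 0.1025 0.046 ]
top valve_red [294.8 238.2] 0.73 [ 0.5175 -0.1307  0.046 ]
top valve_blue [241.9 250.2] 0.58 [ 0.4925 -0.0143  0.046 ]
top valve_green [187.7 261.1] 0.77 [0.47   0.1043 0.046 ]
top air_bank [240.9 250. ] 0.78 [ 0.4935 -0.0108  0.    ]
```

```bash
python3 - <<'E'
from h import *
a=cv2.imread('pics/scene0.png');b=cv2.imread('pics/top0.png')
c=np.hstack([a[140:300,200:360],b[180:300,160:320][:, :].copy() if 0 else b[160:320,160:320]])
cv2.imwrite('pics/c0.png',cv2.resize(c,None,fx=2.5,fy=2.5,interpolation=cv2.INTER_CUBIC))
cv2.imwrite('pics/full.png',cv2.resize(np.hstack([a,b]),(800,300)))
E
```

```text
(no output)
```

View pics/c0.png

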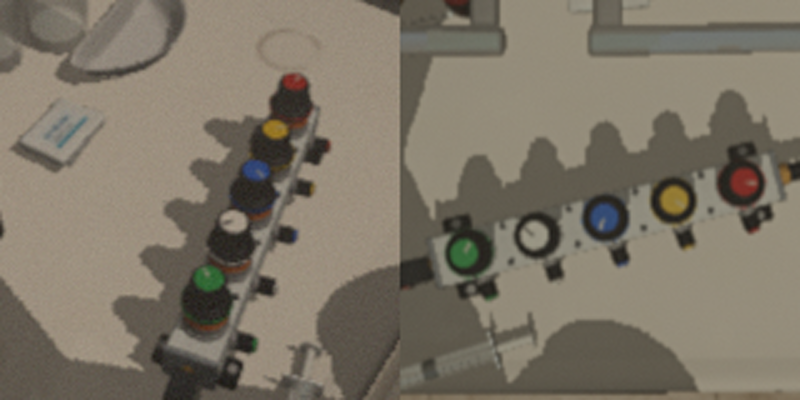

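View pics/full.png

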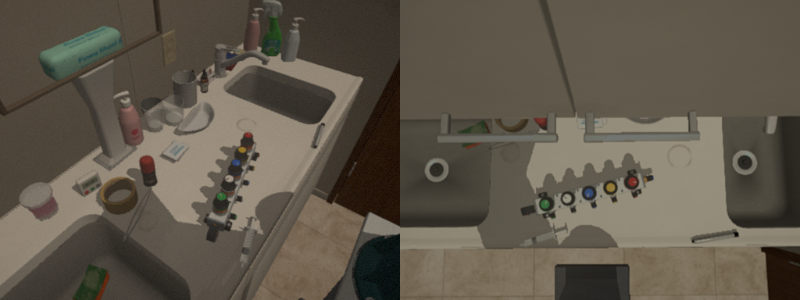

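The crops show the row green, white, blue, yellow, red running left to right, with yellow at about (268, 239) in the top picture. That puts yellow near (0.512, -0.072) with the bank yawed about 12°. I'm moving there at the current height.

```bash
python3 -m inch '[[-2.57,-3.2,0,0,0,0,0.45],[-2.57,-3.2,0,0,0,0,0.45],[-2.57,-3.2,0,0,0,0,0.45],[-2.57,-3.2,0,0,0,0,0.45],[-2.57,-3.2,0,0,0,0,0.45]]'
python3 -m inch '[[-2.57,-3.2,0,0,0,0,0.45],[-2.57,-3.2,0,0,0,0,0.45],[-2.57,-3.2,0,0,0,0,0.45],[-2.57,-3.2,0,0,0,0,0.45],[-2.57,-3.2,0,0,0,0,0.45]]'
```

```text
time_s: 1.62
tool_pos: [0.2617, 0.4879, 0.2139]
tool_rot: [0.402, 3.116, 0.0]
ft_force: [1.0, -0.1, 0.4]
gripper_width: 0.0609
grasp_force: 0.0
time_s: 2.03
tool_pos: [0.3454, 0.3006, 0.2142]
tool_rot: [0.402, 3.115, 0.001]
ft_force: [-0.0, -0.0, 0.0]
gripper_width: 0.0505
grasp_force: 0.0
```

```bash
python3 -m inch '[[-2.57,-3.2,0,0,0,0,0.45],[-2.57,-3.2,0,0,0,0,0.45],[-2.57,-3.2,0,0,0,0,0.45],[-2.57,-3.2,0,0,0,0,0.45],[-2.57,-3.2,0,0,0,0,0.45]]'
python3 -m inch '[[-2.57,-3.2,0,0,0,0,0.45],[-2.57,-3.2,0,0,0,0,0.45],[-2.57,-3.2,0,0,0,0,0.45],[-2.57,-3.2,0,0,0,0,0.45],[-2.5,-3.0,0,0,0,0,0.45]]'
python3 -m inch '[[0,0,0,0,0,6.6,0.45],[0,0,0,0,0,6.6,0.45],[0,0,0,0,0,6.6,0.45],[0,0,0,0,0,6.6,0.45],[0,0,0,0,0,6.6,0.45]]'
python3 -m inch '[[0,0,1,0,0,0,0.45],[0,0,0.5,0,0,0,0.45],[0,0,0,0,0,0,0.45]]'
cat > look.py <<'E'
from h import *
import sys
s=r.get_state();cal=r.calibration('wrist');im=r.read_camera('wrist');cv2.imwrite(f'pics/{sys.argv[1]}.png',im[...,::-1])
print({k:np.round(s[k],4) for k in ('time_s','tool_pos','tool_rot','q','ft_force','ft_torque')})
T=R.from_rotvec(s['tool_rot']).as_matrix();print('tool x',T[:,0].round(3),'y',T[:,1].round(3),'z',T[:,2].round(3))
for n,z in (("yellow_grip",.086),("valve_yellow",.046),("valve_white",.046),("valve_red",.046),("valve_blue",.046),("valve_green",.046)):
    for d in r.tip_of(n,'wrist')[:1]:
        print(n,np.round(d['centre'],1),round(d['confidence'],2),np.round(atz(cal,d['centre'],z,True),4))
E
python3 look.py w1
```

```text
time_s: 2.45
tool_pos: [0.4292, 0.1129, 0.2143]
tool_rot: [0.402, 3.115, 0.001]
ft_force: [0.6, -0.0, 0.1]
gripper_width: 0.0501
grasp_force: 0.0
time_s: 2.87
tool_pos: [0.5127, -0.0728, 0.2142]
tool_rot: [0.403, 3.115, -0.0]
ft_force: [0.8, 0.3, 0.3]
gripper_width: 0.0504
grasp_force: 0.0
time_s: 3.28
tool_pos: [0.5123, -0.0706, 0.214]
tool_rot: [1.279, 2.869, 0.0]
ft_force: [-0.4, 0.2, -0.3]
gripper_width: 0.0506
grasp_force: 0.0
time_s: 3.53
tool_pos: [0.5113, -0.0702, 0.1973]
tool_rot: [-1.264, -2.874, 0.001]
ft_force: [-0.1, -0.3, -0.7]
gripper_width: 0.0503
grasp_force: 0.0
{'time_s': np.float64(3.5333), 'tool_pos': array([ 0.5113, -0.0702,  0.1973]), 'tool_rot': array([-1.2641e+00, -2.8738e+00,  8.0000e-04]), 'q': array([-0.1816,  0.1115,  2.1113, -0.    ,  0.9209, -0.9236]), 'ft_force': array([-0.1049, -0.331 , -0.7367]), 'ft_torque': array([-0.0608, -0.0737,  0.001 ])}
tool x [-0.676  0.737  0.002] y [ 0.737  0.676 -0.001] z [-0.002  0.    -1.   ]
yellow_grip [249.8 190.6] 0.65 [ 0.5125 -0.0697  0.086 ]
valve_white [305.   87.7] 0.94 [0.4856 0.0483 0.046 ]
valve_red [224.6 230.4] 0.57 [ 0.5293 -0.1311  0.046 ]
valve_blue [273.8 134.1] 0.82 [ 0.4956 -0.0127  0.046 ]
valve_green [327.8  46.3] 0.61 [0.4718 0.1023 0.046 ]
```

View pics/w1.png

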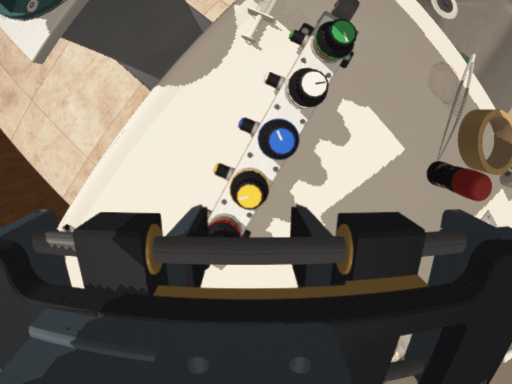

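The wrist picture shows the yellow cap at about (249, 194), with blue at (281, 139) and red partly hidden by the fingers. I'm refining yellow with colour centroids from this view and the top view.

```bash
python3 - <<'E'
from h import *
for c,f in (('wrist','w1'),('top','top0'),('scene','scene0')):
    im=cv2.imread(f'pics/{f}.png');hsv=cv2.cvtColor(im,cv2.COLOR_BGR2HSV);cal=r.calibration(c)
    H,S,V=[hsv[...,i].astype(int) for i in range(3)]
    for n,lo,hi,z in (('yellow',18,32,.096),('blue',105,125,.103),('green',50,80,.103)):
        m=((H>=lo)&(H<=hi)&(S>130)&(V>80)).astype(np.uint8)
        k,l,st,ce=cv2.connectedComponentsWithStats(m)
        for i in sorted(range(1,k),key=lambda i:-st[i,4])[:3]:
            print(c,n,st[i,4],ce[i].round(1),atz(cal,ce[i],z,c=='wrist').round(4))
E
```

```text
wrist yellow 1953 [298.7 289.4] [ 0.6256 -0.114   0.096 ]
wrist yellow 474 [249.3 195.6] [ 0.5154 -0.0724  0.096 ]
wrist yellow 385 [151.5 249.9] [ 0.4791 -0.1849  0.096 ]
wrist blue 495 [281.6 141. ] [ 0.5016 -0.0142  0.103 ]
wrist blue 18 [240.6 122.5] [ 0.4633 -0.0267  0.103 ]
wrist blue 1 [298. 135.] [5.088e-01 1.000e-04 1.030e-01]
wrist green 359 [342.6  30.9] [0.4724 0.1035 0.103 ]
wrist green 12 [291.2  33.9] [0.4412 0.0654 0.103 ]
wrist green 10 [325.4  54.2] [0.4763 0.0734 0.103 ]
top yellow 101 [269.1 239.4] [ 0.5138 -0.0728  0.096 ]
top yellow 16 [313.8 229.4] [ 0.5337 -0.1669  0.096 ]
top yellow 2 [274.5 258. ] [ 0.4752 -0.0835  0.096 ]
top blue 62 [241.6 246. ] [ 0.5006 -0.0155  0.103 ]
scene yellow 66 [309.8 191.3] [ 0.5106 -0.0717  0.096 ]
scene yellow 48 [131.6 246.9] [0.7143 0.2635 0.096 ]
scene yellow 4 [146.2 228.8] [0.7254 0.2158 0.096 ]
scene blue 43 [301.5 207.3] [ 0.4978 -0.0136  0.103 ]
scene green 34 [283.6 251.9] [0.4663 0.1044 0.103 ]
scene green 12 [356.7  38.6] [ 0.7708 -0.8615  0.103 ]
scene green 2 [355.   32.5] [ 0.7999 -0.9084  0.103 ]
```

```bash
python3 -m inch '[[-0.39,0.05,3,0,0,0,0.45],[0,0,3,0,0,0,0.45],[0,0,3,0,0,0,0.45],[0,0,0,0,0,0,0.45],[0,0,0,0,0,0,0.45]]'; python3 look.py w2
```

```text
time_s: 4.3
tool_pos: [0.5145, -0.0728, 0.1085]
tool_rot: [-1.269, -2.871, 0.001]
ft_force: [-0.1, -0.5, 0.9]
gripper_width: 0.0502
grasp_force: 0.0
{'time_s': np.float64(4.3), 'tool_pos': array([ 0.5145, -0.0728,  0.1085]), 'tool_rot': array([-1.2691e+00, -2.8709e+00,  1.0000e-03]), 'q': array([-0.1854,  0.261 ,  2.1383, -0.    ,  0.7451, -0.9237]), 'ft_force': array([-0.1383, -0.4812,  0.9034]), 'ft_torque': array([-0.0486, -0.0062,  0.0023])}
tool x [-0.673  0.74   0.002] y [ 0.74   0.673 -0.002] z [-0.003  0.001 -1.   ]
yellow_grip [247.4 212.8] 0.89 [ 0.5108 -0.0697  0.086 ]
valve_yellow [247.6 202.9] 0.74 [ 0.5135 -0.0728  0.046 ]
valve_white [321.1  73.5] 0.83 [0.4856 0.0444 0.046 ]
valve_red [215.2 261.9] 0.73 [ 0.5286 -0.1318  0.046 ]
valve_blue [280.8 139.3] 0.57 [ 0.498  -0.0169  0.046 ]
valve_green [353.6  19.3] 0.81 [0.4735 0.1012 0.046 ]
```

View pics/w2.png

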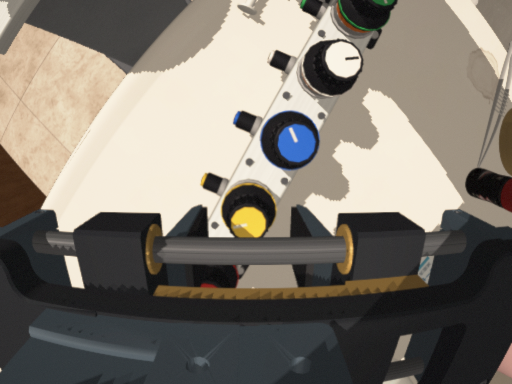

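The yellow cap sits at about (248, 218), centred between the fingers, and blue and red are clear. I'm descending and gripping.

```bash
python3 -m inch '[[0,0,1.5,0,0,0,0.45],[0,0,1.0,0,0,0,0.45],[0,0,0.45,0,0,0,0.45],[0,0,0,0,0,0,0.45]]'
python3 -m inch '[[0,0,0,0,0,0,1],[0,0,0,0,0,0,1],[0,0,0,0,0,0,1],[0,0,0,0,0,0,1],[0,0,0,0,0,0,1]]' 20
cat > st.py <<'E'
from h import *
s=r.get_state();T=R.from_rotvec(s['tool_rot']).as_matrix()
print('t',s['time_s'],'pos',(np.array(s['tool_pos'])*1000).round(1),'az_y %.2f'%np.degrees(np.arctan2(T[1,1],T[0,1])),'F',np.round(s['ft_force'],1),'M',np.round(s['ft_torque'],3),'w %.4f g %.1f'%(s['gripper_width'],s['grasp_force']),'tilt',T[:2,2].round(3))
E
python3 st.py
```

```text
time_s: 4.98
tool_pos: [0.5145, -0.0728, 0.0785]
tool_rot: [-1.27, -2.872, 0.001]
ft_force: [0.7, 0.1, -0.5]
gripper_width: 0.0498
grasp_force: 0.0
time_s: 5.4
tool_pos: [0.5149, -0.0734, 0.0799]
tool_rot: [-1.27, -2.873, 0.002]
ft_force: [-5.2, -5.9, 7.4]
gripper_width: 0.0274
grasp_force: 20.0
t 5.4 pos [514.9 -73.4  79.9] az_y 42.32 F [-5.2 -5.9  7.4] M [-1.254  1.119  0.052] w 0.0274 g 20.0 tilt [-0.001 -0.001]
```

```bash
python3 -m inch '[[0,-0.1,-0.14,0,0,0,1],[0,0,0,0,0,0,1],[0,0,0,0,0,0,1]]' 45; python3 st.py
```

```text
time_s: 5.65
tool_pos: [0.5147, -0.0737, 0.0812]
tool_rot: [1.271, 2.873, 0.0]
ft_force: [-1.3, -0.8, 3.2]
gripper_width: 0.0265
grasp_force: 45.0
t 5.65 pos [514.7 -73.7  81.2] az_y 42.28 F [-1.3 -0.8  3.2] M [-0.078  0.047  0.007] w 0.0265 g 45.0 tilt [ 0.001 -0.   ]
```

```bash
python3 -m inch '[[0,0,-0.2,0,0,0,1],[0,0,-0.2,0,0,0,1],[0,0,0,0,0,0,1]]'; python3 st.py; python3 -m inch '[[0,0,-0.2,0,0,0,1],[0,0,-0.1,0,0,0,1],[0,0,0,0,0,0,1]]'; python3 st.py
```

```text
time_s: 5.9
tool_pos: [0.5147, -0.0736, 0.0852]
tool_rot: [1.27, 2.873, 0.0]
ft_force: [1.3, -0.6, 1.8]
gripper_width: 0.0267
grasp_force: 45.0
t 5.9 pos [514.7 -73.6  85.2] az_y 42.29 F [ 1.3 -0.6  1.8] M [-0.091 -0.253 -0.035] w 0.0267 g 45.0 tilt [ 0. -0.]
time_s: 6.15
tool_pos: [0.5143, -0.0735, 0.0873]
tool_rot: [1.271, 2.873, 0.0]
ft_force: [6.9, -2.4, -17.3]
gripper_width: 0.0272
grasp_force: 45.0
t 6.15 pos [514.3 -73.5  87.3] az_y 42.28 F [  6.9  -2.4 -17.3] M [-0.149 -1.427 -0.022] w 0.0272 g 45.0 tilt [0. 0.]
```

```bash
python3 -m inch '[[0,0,0.1,0,0,0,1],[0,0,0,0,0,0,1]]' 50; python3 st.py; python3 -m inch '[[0,0,0,0,0,2,1],[0,0,0,0,0,2,1],[0,0,0,0,0,0,1]]'; python3 st.py;  python3 -m inch '[[0,0,0,0,0,2,1],[0,0,0,0,0,2,1],[0,0,0,0,0,0,1]]'; python3 st.py
```

```text
time_s: 6.32
tool_pos: [0.5146, -0.0736, 0.0869]
tool_rot: [1.271, 2.873, 0.0]
ft_force: [2.3, -0.2, -4.5]
gripper_width: 0.0268
grasp_force: 50.0
t 6.3167 pos [514.6 -73.6  86.9] az_y 42.29 F [ 2.3 -0.2 -4.5] M [ 0.048 -0.691 -0.003] w 0.0268 g 50.0 tilt [0. 0.]
time_s: 6.57
tool_pos: [0.5145, -0.0737, 0.0869]
tool_rot: [1.372, 2.826, -0.0]
ft_force: [2.6, -1.7, -4.2]
gripper_width: 0.0267
grasp_force: 50.0
t 6.5667 pos [514.5 -73.7  86.9] az_y 38.19 F [ 2.6 -1.7 -4.2] M [-0.24  -0.568 -0.006] w 0.0267 g 50.0 tilt [ 0. -0.]
time_s: 6.82
tool_pos: [0.5144, -0.0737, 0.0869]
tool_rot: [-1.468, -2.777, 0.0]
ft_force: [1.6, -2.4, -3.0]
gripper_width: 0.0268
grasp_force: 50.0
t 6.8167 pos [514.4 -73.7  86.9] az_y 34.26 F [ 1.6 -2.4 -3. ] M [-0.454 -0.368 -0.021] w 0.0268 g 50.0 tilt [-0. -0.]
```

```bash
for i in 1 2; do python3 -m inch '[[0,0,0,0,0,2,1],[0,0,0,0,0,2,1],[0,0,0,0,0,0,1]]' >/dev/null; python3 st.py; done; python3 -m inch '[[0,0,0,0,0,2,1],[0,0,0,0,0,2,1],[0,0,0,0,0,0,1]]' >/dev/null; python3 st.py
```

```text
t 7.0667 pos [514.3 -73.7  86.9] az_y 30.30 F [ 0.6 -3.  -2.8] M [-0.691 -0.164 -0.069] w 0.0268 g 50.0 tilt [-0. -0.]
t 7.3167 pos [514.3 -73.8  86.9] az_y 26.34 F [-1.2 -4.8 -0.9] M [-0.897  0.02  -0.012] w 0.0268 g 50.0 tilt [-0. -0.]
t 7.5667 pos [514.2 -73.8  86.9] az_y 22.35 F [-1.4 -4.9 -0.6] M [-1.12   0.197 -0.062] w 0.0268 g 50.0 tilt [-0.001 -0.   ]
```

```bash
cat > st2.py <<'E'
from h import *
A=[]
for i in range(5):
    s=r.get_state();A.append([*s['ft_force'],*s['ft_torque'],s['joint_efforts'][5]]);r.read_camera('top')
A=np.array(A);T=R.from_rotvec(s['tool_rot']).as_matrix()
print('t %.2f'%s['time_s'],'pos',(np.array(s['tool_pos'])*1000).round(1),'az %.2f'%np.degrees(np.arctan2(T[1,1],T[0,1])),'F',A.mean(0)[:3].round(1),'Mz',A.mean(0)[5].round(3),'sd',A.std(0)[5].round(3),'e6',A.mean(0)[6].round(3),A.std(0)[6].round(3),'w %.4f'%s['gripper_width'],'q6 %.2f'%s['q'][5])
E
python3 st2.py; for i in 1 2; do python3 -m inch '[[0,0,0,0,0,2,1],[0,0,0,0,0,2,1],[0,0,0,0,0,0,1]]' >/dev/null; python3 st2.py; done
```

```text
t 7.77 pos [514.2 -73.8  86.9] az 22.47 F [-1.6 -5.2 -0. ] Mz -0.041 sd 0.027 e6 0.216 0.292 w 0.0267 q6 -0.58
t 8.27 pos [514.1 -73.8  86.9] az 18.48 F [-2.3 -6.   0.3] Mz -0.035 sd 0.016 e6 0.217 0.291 w 0.0267 q6 -0.51
t 8.77 pos [514.  -73.8  86.8] az 14.48 F [-3.6 -6.6  1.3] Mz -0.02 sd 0.017 e6 0.218 0.29 w 0.0268 q6 -0.44
```

```bash
python3 -m inch '[[-0.1,-0.1,0,0,0,0,1],[0,0,0,0,0,0,1]]' >/dev/null; python3 st2.py;  python3 -m inch '[[0,0,0,0,0,2,1],[0,0,0,0,0,2,1],[0,0,0,0,0,0,1]]' >/dev/null; python3 st2.py
```

```text
t 9.18 pos [513.8 -74.6  86.9] az 14.34 F [ 1.8  3.9 -1.7] Mz 0.015 sd 0.028 e6 -0.029 0.025 w 0.0265 q6 -0.44
t 9.68 pos [513.7 -74.7  86.8] az 10.37 F [ 0.4  5.3 -0.4] Mz -0.057 sd 0.033 e6 0.236 0.311 w 0.0268 q6 -0.37
```

```bash
python3 -m inch '[[0.04,0.03,0,0,0,0,1],[0,0,0,0,0,0,1]]' >/dev/null; python3 - <<'E'
from h import *
for i in range(6):
    s=r.get_state();print(np.round(s['time_s'],3),np.round(s['ft_force'],1),np.round(s['ft_torque'],3),np.round(s['joint_efforts'],3))
    im=r.read_camera('wrist')
im=im[170:290,170:330];cv2.imwrite('pics/w3.png',cv2.resize(im[...,::-1],None,fx=4,fy=4,interpolation=cv2.INTER_CUBIC))
E
```

```text
9.9 [-1.1  1.9  1.1] [ 0.272  0.127 -0.049] [-5.8600e-01 -5.6867e+01 -3.1718e+01 -2.1900e-01 -1.8700e-01 -2.7000e-02]
9.95 [-1.3  1.2  1.7] [ 0.246  0.154 -0.023] [-7.3300e-01 -5.6768e+01 -3.1798e+01 -2.7800e-01 -2.5200e-01 -2.2000e-02]
10.0 [-1.1  2.1  1.9] [0.307 0.188 0.014] [-7.3900e-01 -5.6710e+01 -3.1858e+01 -2.5700e-01 -3.0900e-01 -1.6000e-02]
10.05 [-2.2  2.4  2.9] [ 0.25   0.286 -0.022] [-7.1600e-01 -5.6670e+01 -3.1913e+01 -2.3000e-01 -3.5300e-01 -1.1000e-02]
10.1 [-1.5  2.5  2.5] [0.217 0.259 0.025] [-6.7700e-01 -5.6631e+01 -3.1974e+01 -2.0600e-01 -3.9800e-01 -8.0000e-03]
10.15 [-2.8  2.7  2.9] [ 0.24   0.335 -0.059] [-6.2200e-01 -5.6587e+01 -3.2032e+01 -1.8200e-01 -4.4300e-01 -5.0000e-03]
```

View pics/w3.png

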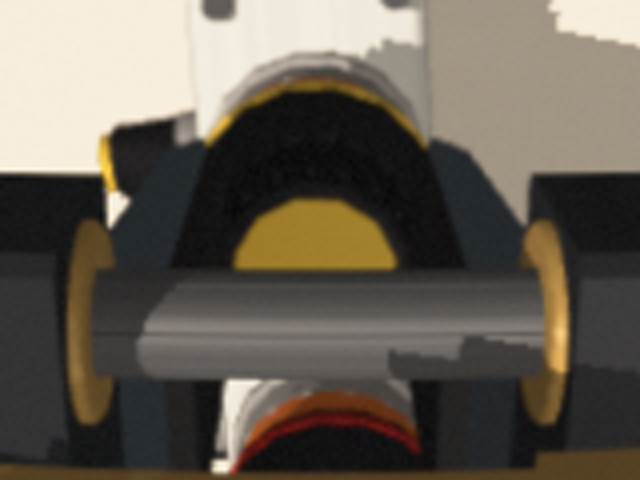

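The wrist crop can't settle whether the orange band shows, because the view is steep. I'm checking from the scene camera.

```bash
python3 - <<'E'
from h import *
im=r.read_camera('scene');a=cv2.imread('pics/scene0.png')
c=np.hstack([im[165:235,270:350][...,::-1],a[165:235,270:350]])
cv2.imwrite('pics/s3.png',cv2.resize(c,None,fx=5,fy=5,interpolation=cv2.INTER_CUBIC))
E
```

```text
(no output)
```

View pics/s3.png

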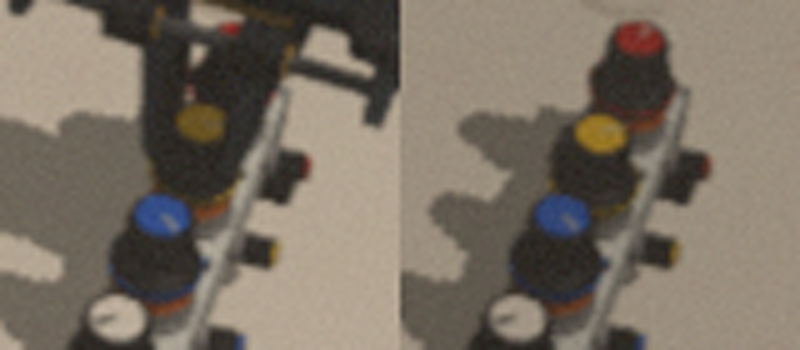

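The orange band now shows under the yellow knob at (210, 210) in the left crop, so it is lifted. I'm turning on.

```bash
for i in 1 2 3; do python3 -m inch '[[0,0,0,0,0,2,1],[0,0,0,0,0,2,1],[0,0,0,0,0,0,1]]' >/dev/null; python3 st2.py; done
```

```text
t 10.70 pos [513.7 -74.4  86.8] az 6.35 F [-4.3  0.7  3.7] Mz -0.036 sd 0.036 e6 0.266 0.299 w 0.0270 q6 -0.30
t 11.20 pos [513.7 -74.4  86.7] az 2.38 F [-5.4  0.1  3.5] Mz -0.034 sd 0.016 e6 0.25 0.303 w 0.0267 q6 -0.23
t 11.70 pos [513.5 -74.4  86.7] az -1.61 F [-6.  -0.1  3.5] Mz -0.037 sd 0.031 e6 0.22 0.29 w 0.0269 q6 -0.16
```

```bash
python3 -m inch '[[0,-0.06,0,0,0,2,1],[0,0,0,0,0,2,1],[0,0,0,0,0,0,1]]' >/dev/null; python3 st2.py; for i in 1 2; do python3 -m inch '[[0,0,0,0,0,2,1],[0,0,0,0,0,2,1],[0,0,0,0,0,0,1]]' >/dev/null; python3 st2.py; done
```

```text
t 12.20 pos [513.3 -74.4  86.7] az -5.63 F [-2.9 -0.4 -0.1] Mz -0.028 sd 0.019 e6 0.256 0.31 w 0.0267 q6 -0.09
t 12.70 pos [513.2 -74.4  86.7] az -9.64 F [-4.5 -0.6 -0.8] Mz -0.028 sd 0.019 e6 0.261 0.302 w 0.0269 q6 -0.02
t 13.20 pos [513.1 -74.3  86.7] az -13.67 F [-5.4 -0.7 -0.8] Mz -0.057 sd 0.044 e6 0.218 0.291 w 0.0267 q6 0.05
```

```bash
for i in 1 2 3; do python3 -m inch '[[0,-0.02,0,0,0,2,1],[0,0,0,0,0,2,1],[0,0,0,0,0,0,1]]' >/dev/null; python3 st2.py; done
```

```text
t 13.70 pos [512.9 -74.3  86.7] az -17.67 F [-5.5 -0.3 -0.9] Mz -0.049 sd 0.037 e6 0.223 0.29 w 0.0266 q6 0.12
t 14.20 pos [512.8 -74.2  86.7] az -21.61 F [-5.1 -0.6 -1.3] Mz 0.019 sd 0.021 e6 0.305 0.312 w 0.0266 q6 0.19
t 14.70 pos [512.6 -74.2  86.7] az -25.59 F [-5.  -0.3 -1.9] Mz 0.091 sd 0.026 e6 0.357 0.32 w 0.0269 q6 0.26
```

Torque has been climbing since about az -18. I'm carrying on with a firmer grip to pin down the seat and choose the slot. Slots fall every 12° from az 42.3, so -29.7 and -41.7 are the candidates.

```bash
python3 -m inch '[[0,-0.05,0,0,0,2,1],[0,0,0,0,0,2,1],[0,0,0,0,0,0,1]]' 60 >/dev/null; python3 st2.py; for i in 1 2; do python3 -m inch '[[0,0,0,0,0,2,1],[0,0,0,0,0,1.5,1],[0,0,0,0,0,0,1]]' >/dev/null; python3 st2.py; done
```

```text
t 15.20 pos [512.4 -74.   86.8] az -29.62 F [-3.3 -0.9 -4.2] Mz 0.143 sd 0.032 e6 0.436 0.309 w 0.0265 q6 0.33
t 15.70 pos [512.3 -73.9  86.8] az -33.15 F [-3.6 -0.3 -3.6] Mz 0.213 sd 0.031 e6 0.441 0.248 w 0.0266 q6 0.39
t 16.20 pos [512.2 -73.9  86.8] az -36.66 F [-4.4  1.4 -3.1] Mz 0.307 sd 0.026 e6 0.507 0.246 w 0.0263 q6 0.45
```

```bash
python3 -m inch '[[-0.02,-0.06,0,0,0,2,1],[0,0,0,0,0,2,1],[0,0,0,0,0,1,1],[0,0,0,0,0,0,1]]' >/dev/null; python3 st2.py; python3 -m inch '[[0,0,0.1,0,0,0,1],[0,0,0.1,0,0,0,1],[0,0,0,0,0,0,1]]' >/dev/null; python3 st2.py;
```

```text
t 16.78 pos [512.  -73.8  86.9] az -41.66 F [-2.3  1.9 -3.4] Mz 0.365 sd 0.017 e6 0.534 0.201 w 0.0264 q6 0.54
t 17.28 pos [512.  -73.8  84.9] az -41.71 F [-2.7  2.4  1.7] Mz 0.393 sd 0.027 e6 0.391 0.003 w 0.0263 q6 0.54
```

```bash
for i in 1 2; do python3 -m inch '[[0,0,0.1,0,0,0,1],[0,0,0.05,0,0,0,1],[0,0,0,0,0,0,1]]' >/dev/null; python3 st2.py; done
```

```text
t 17.78 pos [511.9 -73.8  83.3] az -41.72 F [-1.4  1.8  1.5] Mz 0.401 sd 0.038 e6 0.392 0.001 w 0.0263 q6 0.54
t 18.28 pos [511.8 -73.8  81.8] az -41.71 F [-0.5  1.4  1.5] Mz 0.374 sd 0.033 e6 0.388 0.001 w 0.0266 q6 0.54
```

```bash
for i in 1 2; do python3 -m inch '[[0,0,0.1,0,0,0,1],[0,0,0.05,0,0,0,1],[0,0,0,0,0,0,1]]' >/dev/null; python3 st2.py; done
```

```text
t 18.78 pos [511.9 -73.8  80.3] az -41.71 F [0.2 1.2 0.9] Mz 0.385 sd 0.024 e6 0.385 0.001 w 0.0266 q6 0.54
t 19.28 pos [512.1 -73.8  79.7] az -41.71 F [-6.2  2.6 20.9] Mz 0.402 sd 0.035 e6 0.396 0.0 w 0.0267 q6 0.54
```

```bash
python3 -m inch '[[0,0,-0.1,0,0,0,1],[0,0,0,0,0,0,1]]' >/dev/null; python3 st.py; python3 -m inch '[[0,0,0,0,0,0,0.6],[0,0,0,0,0,0,0.6],[0,0,0,0,0,0,0.6],[0,0,0,0,0,0,0.6]]' 20 >/dev/null; python3 st.py
```

```text
t 19.5 pos [511.8 -73.8  80. ] az_y -41.71 F [1.  2.  3.7] M [0.062 0.076 0.332] w 0.0264 g 60.0 tilt [ 0. -0.]
t 19.8333 pos [511.6 -73.8  79.6] az_y -41.73 F [ 0.8  0.  -0.1] M [-0.123  0.145  0.019] w 0.0366 g 0.0 tilt [-0.  0.]
```

Released with no contact. I'm going straight up.

```bash
python3 -m inch '[[0,0,-0.5,0,0,0,0.6],[0,0,-1,0,0,0,0.6],[0,0,-2,0,0,0,0.6],[0,0,-3,0,0,0,0.6],[0,0,-3.5,0,0,0,0.6]]'; python3 -m inch '[[0,0,-4,0,0,0,0.6],[0,0,-4,0,0,0,0.6],[0,0,-2,0,0,0,0.6],[0,0,0,0,0,0,0.6]]'; python3 - <<'E'
from h import *
im=r.read_camera('scene');a=cv2.imread('pics/scene0.png')
w=r.read_camera('wrist')[...,::-1]
c=np.hstack([im[165:265,270:350][...,::-1],a[165:265,270:350]])
cv2.imwrite('pics/s4.png',cv2.resize(c,None,fx=5,fy=5,interpolation=cv2.INTER_CUBIC))
cv2.imwrite('pics/w4.png',w)
E
```

```text
time_s: 20.25
tool_pos: [0.5108, -0.0736, 0.1807]
tool_rot: [-2.866, -1.284, 0.003]
ft_force: [0.9, -0.5, 1.2]
gripper_width: 0.0364
grasp_force: 0.0
time_s: 20.58
tool_pos: [0.5139, -0.0742, 0.286]
tool_rot: [2.862, 1.283, 0.011]
ft_force: [1.0, -0.0, 0.5]
gripper_width: 0.0365
grasp_force: 0.0
```

View pics/s4.png

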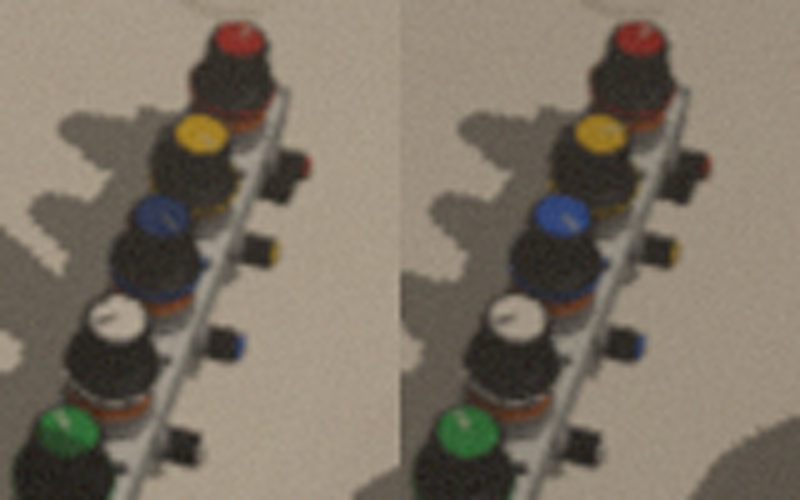

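View pics/w4.png

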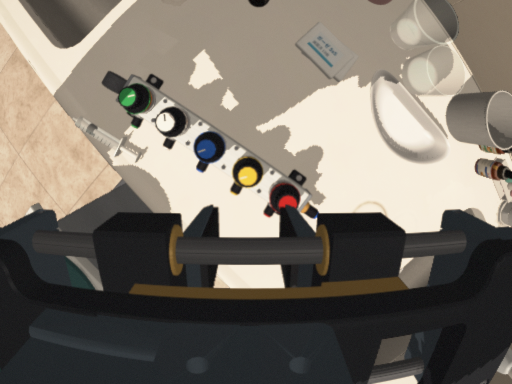

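The scene crop shows yellow at (200, 135) pressed down with no orange band, and the pointers on red, blue, white and green match the start. The gripper is clear above the bank. I'm handing in.

```bash
python3 -c "
from plant import r
print(r.close_job())"
```

```text
the job is handed in; nothing more can be done
None
```

The yellow valve is shut and its knob is pushed back down and locked. It was at roughly 0.4 N m above its drag just before release, so about 0.36 N m after the usual slip-back: within the shut range but tighter than a quarter. The other four knobs look unchanged, and the job was handed in at about 21 s.

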